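# Hold a spring clip gaping over a divider card

## Robot

A 6-joint arm with a two-finger parallel gripper is mounted at the origin on the work surface. World frame = base frame: x ahead of the robot, y to its left, z up, the work surface at z = 0. Lengths are in m, angles in degrees, forces in N, time in s.
With the tool pointing down it reaches from about 0.4 to 0.825 m from the base axis. Payload 7 kg.
Tool frame: the origin (TCP) lies on the centre line of the jaws, within the pads' length; the fingertips stand 22 mm ahead of it and the grasp point (between the pads) lies 3 mm ahead of it; z points along the fingers, y is the line along which they close (so a half turn about z gives the same grasp; the last joint's range is limited). The gripper opens to 88 mm and grips with 3 to 60 N. Pads are 19 mm wide; open, the fingers measure 130 mm over their backs; the gripper's body (78 mm by 193 mm) begins 47 mm behind the grasp point.
Start: joints at [-60.441, 20.546, 0.682, 0, -70.136, -16.507], TCP at [0.152, -0.658, 0.249] pointing down, gripper open.
Joint ranges: [-176.03, 176.03], [-82.01, 121.73], [-58.28, 71.71], [-173.87, 95.51], [-174.79, -0.11], [-173.66, 173.66]. Speed limits (degrees/s): [136.94, 136.94, 172.46, 180, 180, 180].

## Interface

Orientations are given as [roll, pitch, yaw] about the fixed x, y, z axes, in that order (R = Rz(yaw) Ry(pitch) Rx(roll)).
In Python, from plant import get_state, cams, r gives the robot as it stands.
- The arm moves only by the tool apply_moves, never from a script. Its argument "targets" is a list of rows, each an object with "dp": the shift along the world's x, y, z in m, a list of three; "yaw": the turn about the world's z in degrees. In form: [{"dp": [x, y, z], "yaw": yaw}, ...]. A call has 1 to 20 rows; each row is the pose to reach, as a shift and turn from the pose commanded when the call began; what a row does not reach only later rows make up. A row lasts 1/12 s, in which the tool goes at most 41.7 mm and 7.16 degrees, less where a joint would pass 70% of its speed; a pose out of reach is approached as far as the arm can. A call with a gripper value outside its range is refused whole. "grip" is the gripper command: -1 is fully open, 1 is shut, values between are in proportion, set as the call begins (left out, the last holds). The fingers move at their own pace and stop on an object; "squeeze" is the grip in N (left out, the last holds). Time passes only in rows, so rows that repeat a pose let the fingers close. It gives the time, the measured TCP pose, the force, the opening and the grip force at its end, in the units of the state.
- get_state(): the state, without advancing time (a new reading comes with each control period).
- cams.capture(name): name is "scene" or "top" or "wrist"; returns a dict with "image" (400x640x3 uint8, red, green, blue), "range_z" (400x640 float32, m along the optical axis (not along the pixel's ray), 0 where there is no reading), "fx", "fy", "cx", "cy" (pixels), "R" (3x3) and "t" (3): a world point X has camera coordinates R X + t; the wrist camera has in their place "T_tool_cam" (4x4, takes a point from camera to tool coordinates, whose origin is the TCP and whose axes are the flange's). Camera axes: x right, y down, z forward; pixel columns grow to the right and rows downward; lengths in m; the calibration is good to about 2 mm. A picture is of the moment at which its call begins: read the wrist's pose just before it.
- r.close_job(): hands the job in; it is judged then, once.
The state is a dict: "time_s": time; "joints": joint angles; "qd": joint speeds; "joint_torque": joint torques, N m; "tcp_pos": TCP position; "eef_rot": TCP orientation; "contact_force": force on the tool from outside, world axes, zero at the start; "moment": the same for the moment, N m; "gripper_width": finger opening in m; "gripper_force": force on a finger pad.
Only numpy, scipy, OpenCV 4.12 (cv2) and the standard library are available. Lean on these libraries where they do the work, as an engineer would, in place of code of your own. Each camera call takes 0.05 s, during which the arm holds its last target. There are 200 camera calls.

## Task

Lift the hinged cover of the black card box gently all the way back onto its stop and leave it standing open. Then squeeze the larger of the two steel spring clips off its upright strip and bring it, held wide open, down over the middle of the top edge of the white card in the box, one jaw on each side, the clip hanging in the gripper only and not pressing on the card, so that a colleague can slip a shelf label in. Finish while still holding the clip squeezed open there; do not knock the card or disturb the other things on the desk.

Things in the scene. Friction and masses are not known exactly. Their poses are not given: they have to be found in the camera images.
- box: black plastic card box, open at the top, fixed to the desk, 130 x 130 x 80 mm high, walls 5 mm; origin at the centre of its underside, z up; its front (handle side) is its -x side, the cover's hinge runs along its rear (+x) rim. Inside stands only the white card.
- cover (a joint): grey cover of the box, 134 x 134 x 6 mm, 0.25 kg: 0 = shut flat on the box, grows as it is lifted, 1.75 rad = leaning back slightly beyond upright on its stop. The hinge has friction and the cover stays where it is left; about 3 N at the bar moves it. It may start up to 0.4 rad ajar.
- cover_hinge (a point): point on the hinge line of the cover, at mid-width: 65 mm behind the box's centre (+x of the box), 80 mm above the desk; axes as the box's
- cover_bar (a point): middle of the cover's round handle bar: bar 10 mm thick, 84 mm long, parallel to the hinge, 41 mm of free gap between it and the cover's front edge, an arm at each end; it lies 178 mm from the hinge line, 3 mm above the plane of the cover's underside (which passes through the hinge). With the cover shut the bar is 83 mm above the desk. It can be pinched from above and turns between the fingers
- card: white stiff card 100 mm wide, 4 mm thick, 68 mm high, standing upright in the box and fixed there in a low foot (14 mm x 10 mm high); origin at the centre of its underside (5 mm above the desk), x across its thickness, y along its width, z up
- card_top (a point): middle of the card's top edge, 73 mm above the desk (below the box's rim); axes as the card's
- stand: low dark steel foot (80 x 70 x 14 mm) with an upright aluminium strip 4 mm thick (along its x), 50 mm wide (along y), top edge 75 mm above the desk; fixed; carries the larger clip; origin at the centre of its underside. A like stand carries the small clip
- clip: larger steel spring clip, 26 mm wide along its hinge (y), 72 mm tall, 80 g, biting the top of the strip, jaws down, two tails up in a V. Origin on its hinge axis (79 mm above the desk at the start), z up to the tails, x across the jaws; this body is the half with the jaw on the -x side. Jaws reach 32 mm below the axis, tails 40 mm above it, there 41 mm over their backs at the start
- clip_arm (a joint): opening angle of the larger clip: 0 = biting the 4 mm strip, 0.6 rad = fully squeezed at its stop. Squeezing the tails from both sides along x opens it; at the stop the tails are parallel, 15 mm over their backs, jaw tips 23 mm apart and 31 mm below the axis. Spring 0.1 N m at 0, 0.3 N m at 0.6 (3 to 8 N at each tail)
- clip_jaw_a (a point): inner edge of the tip of the clip's jaw on its -x side, mid-width. The 8 mm thick hinge pin lies in the throat, so an edge can enter the jaws 28 mm at most
- clip_jaw_b (a point): inner edge of the tip of the clip's other jaw, mid-width
- small_clip: bystander: small clip of the same form, 15 mm wide and 43 mm tall, on its own stand (the two stands are swapped between left and right)
- case_a: bystander: flat disc case 125 x 142 x 10 mm at the right; origin centre of underside
- case_b: bystander: lower of two stacked disc cases at the left
- case_c: bystander: upper of the two stacked disc cases
- stamp: bystander: wooden hand stamp 34 mm across, 64 mm tall; origin centre of underside
- eraser: bystander: white eraser 22 x 55 x 13 mm; origin centre of underside
- tape_roll: bystander: clear tape roll lying flat, 90 mm across, 24 mm high; origin centre of underside
- mug: bystander: white mug 80 mm across, 92 mm tall; origin centre of underside
There are look-alikes about, which are no part of the job. Leave any red look-alike of the box alone. What is shaped like the stand but yellow is not meant.

How it is judged (in metres and radians):
On the way, in this order (a step that is already met when the one before it is completed fails the run):
1. the cover rests open on its stop (value of joint cover above 1.66 rad and velocity of joint cover below 0.2 rad/s), for 0.2 s.
2. the larger clip is off the strip, held by the fingers with its jaws spread (height (world z) of clip above 0.1 m and contact force between the fingers and clip above 1 N and contact force between clip and stand below 0.1 N and distance between clip_jaw_a and clip_jaw_b above 0.015 m), for 0.2 s.
At the end, for the whole second after the job is handed in: Cover open above 1.62 rad. The larger clip still, in the fingers alone (over 2 N; under 0.5 N on card, 0.3 N on box), jaw tips over 15 mm apart, one each side of the card, each over 6 mm below its top edge and within 30 mm of that edge's middle, through the last second (((x of clip_jaw_a in the frame of card_top below -0.003 m and x of clip_jaw_b in the frame of card_top above 0.003 m) or (x of clip_jaw_b in the frame of card_top below -0.003 m and x of clip_jaw_a in the frame of card_top above 0.003 m)) and z of each of clip_jaw_a, clip_jaw_b in the frame of card_top below -0.006 m and y of clip_jaw_a in the frame of card_top between -0.03 and 0.03 m and y of clip_jaw_b in the frame of card_top between -0.03 and 0.03 m and value of joint cover above 1.62 rad and distance between clip_jaw_a and clip_jaw_b above 0.015 m and contact force between the fingers and clip above 2 N and contact force between clip and card below 0.5 N and contact force between clip and box below 0.3 N and linear speed of clip below 0.03 m/s); the arm keeps its last pose, push and grip.
It fails at once if the cover is flung (faster than 1.8 rad/s) (velocity of joint cover above 1.8 rad/s or velocity of joint cover below -1.8 rad/s).
It fails at once if the card is knocked or pressed with over 10 N (contact force between any of clip, the arm, the fingers and card above 10 N).
It fails at once if a bystander is moved by more than 30 mm (distance of any of small_clip, case_a, stamp, eraser, tape_roll, mug, case_b, case_c from where it was at the start of the episode above 0.03 m).
It also fails if it takes over 58 s, if anything falls off the work surface, if the arm or the gripper's body presses on something with over 40 N, if the wrist force passes 120 N, or if a joint passes its speed limit or range.

## Working session

There is one attempt and no reset: what is moved stays moved. The work goes in short steps, Python scripts to look and compute and a tool call to move; the robot and the scene stay as the last step left them, time stands still between calls to the robot, and variables do not carry over. Pictures are saved under pics/ and viewed, at most 10 in all, crops included, and the job is handed in when it is done.

Besides the shell and the picture viewer there is one more tool, called after ">>>" as name([rows], argument=value, ...), one row to a line, values as JSON. apply_moves: Moves the arm, as the interface text tells. Its arguments: {"type":"object","properties":{"targets":{"type":"array","items":{"type":"object","properties":{"dp":{"type":"array","items":{"type":"number"}},"yaw":{"type":"number"}}}},"grip":{"type":"number"},"squeeze":{"type":"number"}},"required":["targets"]}

```bash
mkdir -p pics; cat > h.py <<'E'
import numpy as np, cv2
from plant import get_state, cams, r
from scipy.spatial.transform import Rotation as Ro
def cap(name):
    s=get_state(); d=cams.capture(name)
    if name=="wrist":
        T=np.eye(4); T[:3,:3]=Ro.from_euler('xyz',s['eef_rot'],degrees=True).as_matrix(); T[:3,3]=s['tcp_pos']
        W=T@np.array(d['T_tool_cam']); d['R']=W[:3,:3].T; d['t']=-d['R']@W[:3,3]
    return d
def pts(d):
    z=d['range_z']; v,u=np.mgrid[:z.shape[0],:z.shape[1]]
    c=np.stack([(u-d['cx'])/d['fx']*z,(v-d['cy'])/d['fy']*z,z],-1)
    return (c-np.array(d['t']))@np.array(d['R'])
def onplane(d,u,v,h):
    R=np.array(d['R']);o=-R.T@np.array(d['t']);k=R.T@np.array([(u-d['cx'])/d['fx'],(v-d['cy'])/d['fy'],1]);return o+k*(h-o[2])/k[2]
def save(d,f): cv2.imwrite('pics/'+f,cv2.cvtColor(d['image'],cv2.COLOR_RGB2BGR))
E
python3 - <<'E'
from h import *
print(get_state())
for n in('scene','top'):
    d=cap(n);save(d,n+'.png');np.savez('pics/'+n+'.npz',**d);print(n,d['fx'],-np.array(d['R']).T@d['t'])
E
```

```text
{'time_s': 0.0, 'joints': array([-6.04400303e+01,  2.05908009e+01,  6.33521515e-01, -2.11366149e-02,
       -7.01364764e+01, -1.65049453e+01]), 'qd': array([-0.00652665, -0.02310039,  0.00086587, -0.06008489, -0.0040115 ,
       -0.06356493]), 'joint_torque': array([ 6.10137395e-04, -5.82725322e+01,  2.93051791e+01,  6.99672371e+00,
        7.16711045e-03, -1.24096709e-04]), 'tcp_pos': array([ 0.15232644, -0.65711239,  0.24762471]), 'eef_rot': array([ 1.79904462e+02, -7.58748085e-03, -1.66952167e+02]), 'contact_force': array([0.97164133, 1.05427343, 0.04474726]), 'moment': array([ 0.03376075, -0.01213381,  0.01114551]), 'gripper_force': 0.0, 'gripper_width': 0.08749288510595139}
scene 389.46958466031634 [ 1.26522897 -0.33602059  0.79995762]
top 391.07397492952464 [0.38614862 0.00760933 1.15745083]
```

View pics/top.png

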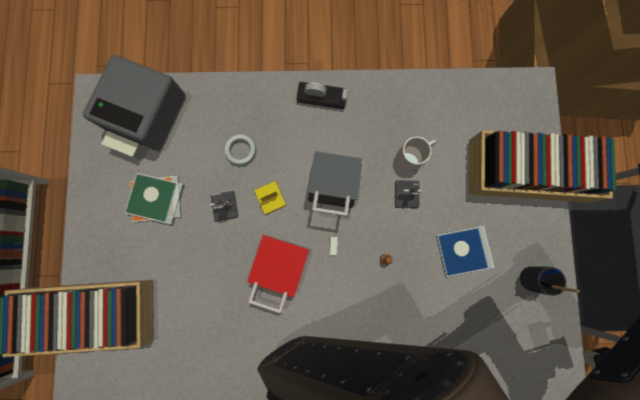

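View pics/scene.png

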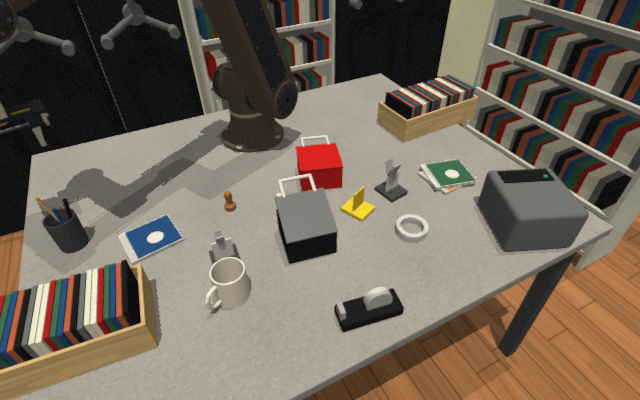

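The top view shows the black box with its grey cover at (335,180) and the bar at about (330,210). The dark stands are at (223,205) and (408,193), with red and yellow decoys nearby. In the scene view the clip at (392,170) looks like the larger one. Next I'll measure these.

```bash
python3 - <<'E'
from h import *
d=dict(np.load('pics/top.npz'));e=dict(np.load('pics/scene.npz'))
P=pts(d);Q=pts(e)
def crop(P,d,x0,x1,y0,y1):
    m=np.zeros(P.shape[:2],bool);m[y0:y1,x0:x1]=1
    return m&(d['range_z']>0)
def st(n,p):
    if len(p)<4: print(n,len(p));return
    r_=cv2.minAreaRect(p[:,:2].astype(np.float32)*1000)
    print(n,len(p),p.mean(0).round(4),'z',p[:,2].min().round(3),p[:,2].max().round(3),[np.round(k,1) for k in r_])
for n,b in(('L',(200,245,185,225)),('R',(390,428,172,215))):
    m=crop(P,d,*b);p=P[m]
    st(n+'foot',p[(p[:,2]>.009)&(p[:,2]<.025)]);st(n+'up',p[p[:,2]>.05])
for n,b in(('scL',(370,412,150,205)),('scR',(205,242,225,262))):
    m=crop(Q,e,*b);p=Q[m]
    st(n+'foot',p[(p[:,2]>.009)&(p[:,2]<.02)]);st(n+'up',p[(p[:,2]>.05)])
m=crop(P,d,295,370,140,235);p=P[m]
st('boxall',p[p[:,2]>.06])
# cover by plane: grey pixels
q=p[p[:,2]>.07]
for x in np.arange(q[:,0].min(),q[:,0].max(),.015):
    s=q[(q[:,0]>=x)&(q[:,0]<x+.015)];print(x.round(3),len(s),np.percentile(s[:,1],[1,99]).round(3),s[:,2].mean().round(3),s[:,2].max().round(3))
E
```

```text
Lfoot 459 [0.5197 0.2669 0.0145] z 0.009 0.02 [array([525.4, 272.8]), array([79.9, 71.2]), np.float64(9.9)]
Lup 177 [0.5288 0.2671 0.0957] z 0.051 0.122 [array([526.2, 266.8]), array([43.3, 43.4]), np.float64(52.8)]
Rfoot 518 [ 0.5504 -0.2661  0.0145] z 0.009 0.024 [array([ 553.6, -269.4]), array([69.4, 80.4]), np.float64(87.4)]
Rup 101 [ 0.5547 -0.2677  0.0848] z 0.05 0.11 [array([ 553.4, -269. ]), array([41.8, 29. ]), np.float64(53.4)]
scLfoot 312 [0.5343 0.268  0.0143] z 0.009 0.02 [array([530.4, 242.8]), array([ 79.7, 134.4]), np.float64(7.3)]
scLup 244 [0.5263 0.2672 0.0877] z 0.05 0.121 [array([526.4, 275. ]), array([40.4, 51.1]), np.float64(2.3)]
scRfoot 147 [ 0.5442 -0.2644  0.0149] z 0.01 0.02 [array([ 543. , -266.8]), array([71.1, 60.4]), np.float64(85.5)]
scRup 340 [ 0.5747 -0.2681  0.0791] z 0.05 0.106 [array([ 592.7, -269.1]), array([ 51., 113.]), np.float64(88.5)]
boxall 2422 [ 0.58   -0.0493  0.1121] z 0.061 0.155 [array([571.2, -47.9]), array([133.8, 174.1]), np.float64(80.2)]
0.479 113 [-0.08   0.007] 0.149 0.155
0.494 60 [-0.081  0.01 ] 0.147 0.154
0.509 79 [-0.104  0.01 ] 0.119 0.148
0.524 206 [-0.107  0.018] 0.116 0.14
0.539 262 [-0.111  0.023] 0.126 0.136
0.554 267 [-0.112  0.02 ] 0.122 0.131
0.569 267 [-0.115  0.017] 0.116 0.125
0.584 245 [-0.117  0.015] 0.111 0.119
0.599 248 [-0.121  0.012] 0.105 0.113
0.614 224 [-0.122  0.011] 0.099 0.109
0.629 227 [-0.125  0.008] 0.094 0.103
0.644 175 [-0.121  0.006] 0.089 0.096
0.659 30 [-0.039  0.003] 0.087 0.091
```

```bash
python3 - <<'E'
from h import *
d=dict(np.load('pics/top.npz'));P=pts(d)
m=np.zeros(P.shape[:2],bool);m[140:235,295:370]=1
q=P[m&(d['range_z']>0)]
c=q[(q[:,0]>.545)&(q[:,0]<.635)&(q[:,2]>.088)]
A=np.c_[c[:,:2],np.ones(len(c))]
for _ in range(3):
    k=np.linalg.lstsq(A,c[:,2],rcond=None)[0];res=c[:,2]-A@k;g=abs(res)<.004;A,c=A[g],c[g]
g=k[:2];print('slope ang',np.arctan(np.hypot(*g)),'dir uphill deg',np.degrees(np.arctan2(g[1],g[0])),res[g if False else slice(None)].std())
f=q[(q[:,2]>.087)&(q[:,0]>.53)]
print(cv2.minAreaRect((f[:,:2]*1000).astype(np.float32)))
b=q[(q[:,2]>.146)&(q[:,0]<.496)];print('bar',b.mean(0),b[:,1].min(),b[:,1].max(),b[:,2].max(),np.polyfit(b[:,1],b[:,0],1))
rear=q[(q[:,2]>.075)&(q[:,2]<.095)];print('rear',len(rear),rear.mean(0),np.c_[rear[:,0].max(),rear[:,1].min(),rear[:,1].max()])
# clip tails
m[:]=0;m[185:225,200:245]=1;t=P[m&(d['range_z']>0)]
for z in(.085,.095,.105,.113):
    s=t[(t[:,2]>z)];print(z,len(s),s.mean(0).round(4),cv2.minAreaRect((s[:,:2]*1000).astype(np.float32)))
E
python3 - <<'E'
import cv2
a=cv2.imread('pics/top.png')[140:235,195:375]
b=cv2.imread('pics/scene.png')[145:245,355:455]
cv2.imwrite('pics/c1.png',cv2.resize(a,None,fx=4.4,fy=4.4,interpolation=3))
E
```

```text
slope ang 0.35710089981008114 dir uphill deg 169.71124518224065 0.001646298810061888
((589.7723999023438, -51.02819061279297), (133.83445739746094, 133.605712890625), 80.23356628417969)
bar [ 0.48921576 -0.03984187  0.14983391] -0.08046540986590527 0.010373123304599401 0.15467865945360812 [0.12220305 0.49408456]
rear 472 [ 0.62092135 -0.05596923  0.08828674] [[ 0.66662632 -0.12609892  0.02393265]]
0.085 126 [0.5299 0.2667 0.1038] ((526.6134643554688, 266.38623046875), (39.618499755859375, 25.803373336791992), 9.209232330322266)
0.095 85 [0.5304 0.2666 0.1111] ((526.6134643554688, 266.38623046875), (39.618499755859375, 25.803373336791992), 9.209232330322266)
0.105 61 [0.5305 0.267  0.1154] ((526.6134643554688, 266.38623046875), (39.618499755859375, 25.803373336791992), 9.209232330322266)
0.113 41 [0.5285 0.2662 0.1183] ((526.7161865234375, 265.9559020996094), (39.57179641723633, 25.174089431762695), 8.733094215393066)
```

View pics/c1.png

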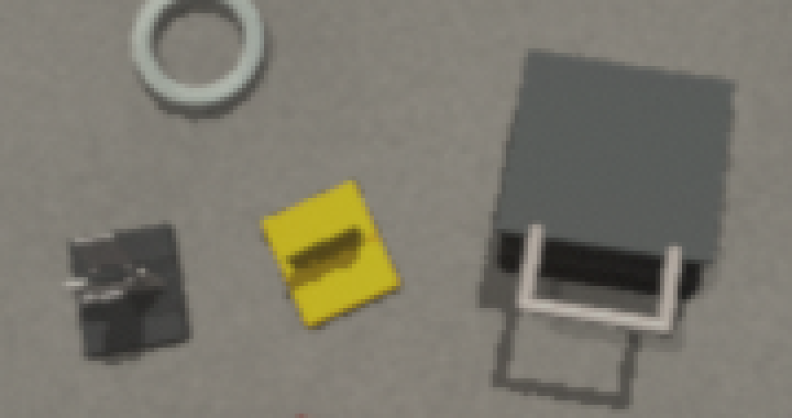

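The crop shows the clip's tails spread along about +9° from world x at (0.527,0.266). The box yaw is about -10°, with the bar near (0.490,-0.035,0.15). I'll move above the bar and check with the wrist camera.

>>> apply_moves([
  {"dp": [0.02,0.04,0.01],"yaw": 4},
  {"dp": [0.04,0.08,0.02],"yaw": 11},
  {"dp": [0.06,0.115,0.03],"yaw": 18},
  {"dp": [0.08,0.15,0.04],"yaw": 25},
  {"dp": [0.1,0.185,0.05],"yaw": 32},
  {"dp": [0.12,0.22,0.05],"yaw": 39},
  {"dp": [0.14,0.255,0.05],"yaw": 46},
  {"dp": [0.16,0.29,0.05],"yaw": 53},
  {"dp": [0.18,0.325,0.05],"yaw": 60},
  {"dp": [0.2,0.36,0.05],"yaw": 67},
  {"dp": [0.22,0.395,0.05],"yaw": 67},
  {"dp": [0.24,0.43,0.05],"yaw": 67},
  {"dp": [0.26,0.465,0.05],"yaw": 67},
  {"dp": [0.28,0.5,0.05],"yaw": 67},
  {"dp": [0.3,0.535,0.05],"yaw": 67},
  {"dp": [0.32,0.57,0.05],"yaw": 67},
  {"dp": [0.33,0.6,0.05],"yaw": 67},
  {"dp": [0.338,0.623,0.05],"yaw": 67},
  {"dp": [0.338,0.623,0.05],"yaw": 67},
  {"dp": [0.338,0.623,0.05],"yaw": 67},
], grip=0.3)

```text
time_s: 1.77
tcp_pos: [0.4905, -0.0334, 0.298]
eef_rot: [179.9, -0.0, -99.8]
contact_force: [-1.0, 0.1, -0.3]
gripper_width: 0.0307
gripper_force: 0.0
```

```bash
python3 - <<'E'
from h import *
d=cap('wrist');save(d,'w1.png');np.savez('pics/w1.npz',**d)
s=get_state();print(s['time_s'],s['tcp_pos'],s['eef_rot'],s['gripper_width'],-np.array(d['R']).T@d['t'])
P=pts(d);z=d['range_z']>0
q=P[z&(P[...,2]>.05)];
b=q[(q[:,2]>.135)&(q[:,0]<.50)&(q[:,0]>.45)]
if len(b): print(len(b),b.mean(0),b[:,:].min(0),b.max(0),cv2.minAreaRect((b[:,:2]*1000).astype(np.float32)),np.percentile(b[:,2],[50,90,98]))
E
```

```text
1.8167 [ 0.49017242 -0.03421555  0.298154  ] [ 1.79946173e+02 -2.22355423e-02 -9.98747679e+01] 0.030665254212276453 [ 0.4773419  -0.10667561  0.43412423]
29854 [ 0.4736075  -0.05786109  0.36577622] [ 0.4500029  -0.08413953  0.13883065] [0.49999889 0.01064262 0.39495098] ((474.9722595214844, -36.7786865234375), (49.98382568359375, 94.78353118896484), 0.07359461486339569) [0.37737362 0.39090126 0.39373279]
```

View pics/w1.png

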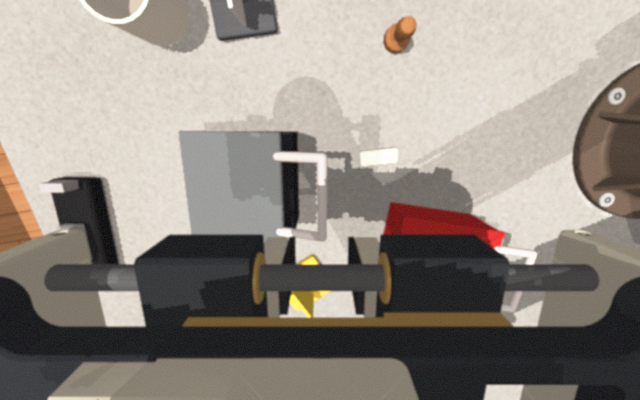

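The wrist view shows the bar from (321,155) to (321,238), with the fingers below it at rows 240–320. I'll measure the bar.

```bash
python3 - <<'E'
from h import *
d=dict(np.load('pics/w1.npz'));P=pts(d)
m=np.zeros(P.shape[:2],bool);m[165:228,308:335]=1
b=P[m&(P[...,2]>.125)&(P[...,2]<.2)]
print(len(b),b.mean(0),b.min(0),b.max(0),np.polyfit(b[:,1],b[:,0],1),np.percentile(b[:,2],[50,90,98]))
t=b[b[:,2]>np.percentile(b[:,2],70)];print(t.mean(0))
m[:]=0;m[145:245,270:335]=1
b=P[m&(P[...,2]>.13)&(P[...,2]<.2)];print(cv2.minAreaRect((b[:,:2]*1000).astype(np.float32)),b[:,1].min(),b[:,1].max())
m[:]=0;m[135:232,190:275]=1
c=P[m&(P[...,2]>.08)];A=np.c_[c[:,:2],np.ones(len(c))]
for _ in range(3):
    k=np.linalg.lstsq(A,c[:,2],rcond=None)[0];g=abs(c[:,2]-A@k)<.003;A,c=A[g],c[g]
print('cover',np.arctan(np.hypot(*k[:2])),np.degrees(np.arctan2(k[1],k[0])))
# top-view bar by colour
d=dict(np.load('pics/top.npz'));P=pts(d);im=d['image'].astype(int);h=cv2.cvtColor(d['image'],cv2.COLOR_RGB2HSV)
m=np.zeros(P.shape[:2],bool);m[185:222,305:356]=1;m&=(im.min(-1)>170)
v,u=np.nonzero(m);print(len(u));o=np.array([onplane(d,a,c,.15) for a,c in zip(u,v)])
print(cv2.minAreaRect((o[:,:2]*1000).astype(np.float32)));print(o.min(0),o.max(0))
E
```

```text
569 [ 0.48850346 -0.03817886  0.14900283] [ 0.47832484 -0.06994464  0.14470852] [ 0.49843305 -0.00434494  0.15184047] [0.16903729 0.49495711] [0.14915598 0.15031434 0.15091895]
[ 0.48835715 -0.03860929  0.1502277 ]
((511.94793701171875, -41.871158599853516), (100.66513061523438, 57.60142517089844), 80.41932678222656) -0.09590392058031623 0.010642621089509119
cover 0.3656514298471345 171.0205062348461
16
((489.7430725097656, -36.13132858276367), (73.16637420654297, 1.1877813339233398), 80.35918426513672)
[ 0.48420185 -0.0722973   0.15      ] [ 4.95673882e-01 -3.15556674e-05  1.50000000e-01]
```

>>> apply_moves([
  {"dp": [-0.001,-0.003,-0.03]},
  {"dp": [-0.0017,-0.004,-0.06]},
  {"dp": [-0.0017,-0.004,-0.09]},
  {"dp": [-0.0017,-0.004,-0.115]},
  {"dp": [-0.0017,-0.004,-0.135]},
  {"dp": [-0.0017,-0.004,-0.1485]},
  {"dp": [-0.0017,-0.004,-0.1485]},
  {"dp": [-0.0017,-0.004,-0.1485]},
])

```text
$.targets[0]: bad value
```

>>> apply_moves([
  {"dp": [0,0,0]},
  {"dp": [0,0,0]},
  {"dp": [0,0,0]},
  {"dp": [0,0,0]},
  {"dp": [0,0,0]},
  {"dp": [0,0,0]},
], grip=1, squeeze=15)

```text
$.targets[0]: bad value
```

```bash
python3 - <<'E'
import numpy as np
t0=.363;u=np.array([np.cos(np.radians(-9.6)),np.sin(np.radians(-9.6))])
f=lambda t:np.array([-(.178*np.cos(t)-.003*np.sin(t)),.178*np.sin(t)+.003*np.cos(t)])
N=36
for i in range(1,N+1):
    a=i/N; a=a*a*(3-2*a); s=f(t0+(1.77-t0)*a)-f(t0)
    if i>18: s=s-(f(t0+(1.77-t0)*.5)-f(t0))
    print('{"dp": [%.4f, %.4f, %.4f]},'%(s[0]*u[0],s[0]*u[1],s[1]),end=' ' if i!=18 else '\n')
E
```

```text
{"dp": [0.0002, -0.0000, 0.0005]}, {"dp": [0.0008, -0.0001, 0.0021]}, {"dp": [0.0019, -0.0003, 0.0046]}, {"dp": [0.0033, -0.0006, 0.0079]}, {"dp": [0.0052, -0.0009, 0.0120]}, {"dp": [0.0077, -0.0013, 0.0168]}, {"dp": [0.0106, -0.0018, 0.0223]}, {"dp": [0.0141, -0.0024, 0.0282]}, {"dp": [0.0181, -0.0031, 0.0345]}, {"dp": [0.0228, -0.0039, 0.0411]}, {"dp": [0.0281, -0.0047, 0.0478]}, {"dp": [0.0339, -0.0057, 0.0546]}, {"dp": [0.0404, -0.0068, 0.0614]}, {"dp": [0.0475, -0.0080, 0.0681]}, {"dp": [0.0552, -0.0093, 0.0744]}, {"dp": [0.0633, -0.0107, 0.0805]}, {"dp": [0.0719, -0.0122, 0.0861]}, {"dp": [0.0808, -0.0137, 0.0913]},
{"dp": [0.0092, -0.0016, 0.0046]}, {"dp": [0.0186, -0.0032, 0.0086]}, {"dp": [0.0281, -0.0048, 0.0121]}, {"dp": [0.0376, -0.0064, 0.0149]}, {"dp": [0.0470, -0.0080, 0.0171]}, {"dp": [0.0562, -0.0095, 0.0188]}, {"dp": [0.0651, -0.0110, 0.0199]}, {"dp": [0.0736, -0.0124, 0.0205]}, {"dp": [0.0815, -0.0138, 0.0207]}, {"dp": [0.0890, -0.0150, 0.0206]}, {"dp": [0.0957, -0.0162, 0.0202]}, {"dp": [0.1018, -0.0172, 0.0196]}, {"dp": [0.1071, -0.0181, 0.0189]}, {"dp": [0.1115, -0.0189, 0.0182]}, {"dp": [0.1151, -0.0195, 0.0176]}, {"dp": [0.1177, -0.0199, 0.0171]}, {"dp": [0.1193, -0.0202, 0.0167]}, {"dp": [0.1198, -0.0203, 0.0166]},
```

>>> apply_moves([
  {"dp": [-0.001,-0.003,-0.03],"yaw": 0},
  {"dp": [-0.0017,-0.004,-0.06],"yaw": 0},
  {"dp": [-0.0017,-0.004,-0.09],"yaw": 0},
  {"dp": [-0.0017,-0.004,-0.115],"yaw": 0},
  {"dp": [-0.0017,-0.004,-0.135],"yaw": 0},
  {"dp": [-0.0017,-0.004,-0.1485],"yaw": 0},
  {"dp": [-0.0017,-0.004,-0.1485],"yaw": 0},
  {"dp": [-0.0017,-0.004,-0.1485],"yaw": 0},
])

```text
time_s: 2.48
tcp_pos: [0.4882, -0.0396, 0.1499]
eef_rot: [179.9, -0.1, -100.0]
contact_force: [0.3, 0.2, 0.4]
gripper_width: 0.0308
gripper_force: 0.0
```

>>> apply_moves([
  {"dp": [0,0,0],"yaw": 0},
  {"dp": [0,0,0],"yaw": 0},
  {"dp": [0,0,0],"yaw": 0},
  {"dp": [0,0,0],"yaw": 0},
  {"dp": [0,0,0],"yaw": 0},
  {"dp": [0,0,0],"yaw": 0},
], grip=1, squeeze=15)

```text
time_s: 2.98
tcp_pos: [0.4888, -0.0384, 0.1504]
eef_rot: [-180.0, 0.0, -99.9]
contact_force: [-0.7, 0.6, 1.3]
gripper_width: 0.0093
gripper_force: 15.0
```

Bar pinched with the opening at 9.3 mm. Now I'll lift it along the arc.

>>> apply_moves([
  {"dp": [0.0002,0,0.0005],"yaw": 0},
  {"dp": [0.0008,-0.0001,0.0021],"yaw": 0},
  {"dp": [0.0019,-0.0003,0.0046],"yaw": 0},
  {"dp": [0.0033,-0.0006,0.0079],"yaw": 0},
  {"dp": [0.0052,-0.0009,0.012],"yaw": 0},
  {"dp": [0.0077,-0.0013,0.0168],"yaw": 0},
  {"dp": [0.0106,-0.0018,0.0223],"yaw": 0},
  {"dp": [0.0141,-0.0024,0.0282],"yaw": 0},
  {"dp": [0.0181,-0.0031,0.0345],"yaw": 0},
  {"dp": [0.0228,-0.0039,0.0411],"yaw": 0},
  {"dp": [0.0281,-0.0047,0.0478],"yaw": 0},
  {"dp": [0.0339,-0.0057,0.0546],"yaw": 0},
  {"dp": [0.0404,-0.0068,0.0614],"yaw": 0},
  {"dp": [0.0475,-0.008,0.0681],"yaw": 0},
  {"dp": [0.0552,-0.0093,0.0744],"yaw": 0},
  {"dp": [0.0633,-0.0107,0.0805],"yaw": 0},
  {"dp": [0.0719,-0.0122,0.0861],"yaw": 0},
  {"dp": [0.0808,-0.0137,0.0913],"yaw": 0},
])

```text
time_s: 4.48
tcp_pos: [0.5694, -0.0527, 0.2435]
eef_rot: [-180.0, -0.0, -99.9]
contact_force: [-4.5, 1.3, 4.3]
gripper_width: 0.0092
gripper_force: 15.0
```

>>> apply_moves([
  {"dp": [0.0092,-0.0016,0.0046],"yaw": 0},
  {"dp": [0.0186,-0.0032,0.0086],"yaw": 0},
  {"dp": [0.0281,-0.0048,0.0121],"yaw": 0},
  {"dp": [0.0376,-0.0064,0.0149],"yaw": 0},
  {"dp": [0.047,-0.008,0.0171],"yaw": 0},
  {"dp": [0.0562,-0.0095,0.0188],"yaw": 0},
  {"dp": [0.0651,-0.011,0.0199],"yaw": 0},
  {"dp": [0.0736,-0.0124,0.0205],"yaw": 0},
  {"dp": [0.0815,-0.0138,0.0207],"yaw": 0},
  {"dp": [0.089,-0.015,0.0206],"yaw": 0},
  {"dp": [0.0957,-0.0162,0.0202],"yaw": 0},
  {"dp": [0.1018,-0.0172,0.0196],"yaw": 0},
  {"dp": [0.1071,-0.0181,0.0189],"yaw": 0},
  {"dp": [0.1115,-0.0189,0.0182],"yaw": 0},
  {"dp": [0.1151,-0.0195,0.0176],"yaw": 0},
  {"dp": [0.1177,-0.0199,0.0171],"yaw": 0},
  {"dp": [0.1193,-0.0202,0.0167],"yaw": 0},
  {"dp": [0.1198,-0.0203,0.0166],"yaw": 0},
  {"dp": [0.1198,-0.0203,0.0166],"yaw": 0},
])

```text
time_s: 6.07
tcp_pos: [0.6867, -0.0732, 0.2583]
eef_rot: [179.7, -0.1, -100.0]
contact_force: [-16.1, -0.1, 11.1]
gripper_width: 0.0095
gripper_force: 15.0
```

```bash
python3 - <<'E'
from h import *
s=get_state();print(s['time_s'],s['tcp_pos'],s['contact_force'],s['gripper_width'])
d=cap('top');save(d,'t2.png');np.savez('pics/t2.npz',**d)
e=cap('scene');np.savez('pics/s2.npz',**e);save(e,'s2.png')
a=cv2.imread('pics/t2.png')[125:235,285:375];b=cv2.imread('pics/s2.png')[140:290,240:380]
cv2.imwrite('pics/c2.png',np.hstack([cv2.resize(a,(360,440)),cv2.resize(b,(410,440))]))
E
```

```text
6.0667 [ 0.68669735 -0.07317325  0.25828398] [-16.13350998  -0.05480415  11.09842433] 0.009525495050108176
```

View pics/c2.png

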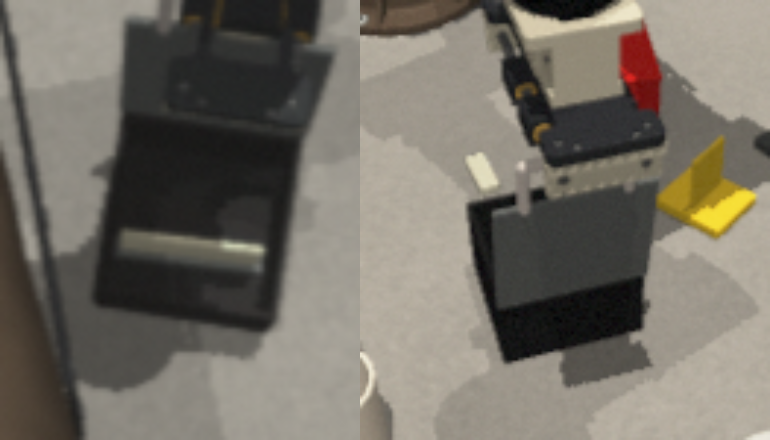

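The cover is on its stop: the push force reads 16 N. The white card stands parallel to the hinge, towards the front of the box (row about 187 in the full top image). I'll release the bar and lift off.

>>> apply_moves([
  {"dp": [0,0,0],"yaw": 0},
  {"dp": [0,0,0],"yaw": 0},
  {"dp": [0,0,0],"yaw": 0},
  {"dp": [0,0,0],"yaw": 0},
  {"dp": [0,0,0.01],"yaw": 0},
  {"dp": [0,0,0.03],"yaw": 0},
  {"dp": [0,0,0.06],"yaw": 0},
  {"dp": [0,0,0.08],"yaw": 0},
  {"dp": [0,0,0.08],"yaw": 0},
], grip=0.3)

```text
time_s: 6.92
tcp_pos: [0.6914, -0.0729, 0.3444]
eef_rot: [-179.5, 0.1, -99.9]
contact_force: [-0.0, 0.5, 1.2]
gripper_width: 0.0306
gripper_force: 0.0
```

```bash
python3 - <<'E'
from h import *
d=cap('top');P=pts(d);im=d['image'].astype(int)
m=np.zeros(P.shape[:2],bool);m[175:205,300:365]=1
mm=m&(im.min(-1)>110);n,l,s,c=cv2.connectedComponentsWithStats(mm.astype(np.uint8));print(s[1:])
for i in range(1,n):
  if s[i,4]>20:
    v,u=np.nonzero(l==i);o=np.array([onplane(d,a,b,.073) for a,b in zip(u,v)]);print(o.mean(0),cv2.minAreaRect((o[:,:2]*1000).astype(np.float32)),P[l==i][:,2].round(3)[::8])
# rim points
q=P[(P[...,0]>.48)&(P[...,0]<.7)&(abs(P[...,1]+.05)<.1)]
r1=q[(q[:,2]>.076)&(q[:,2]<.086)];print('rim',len(r1),cv2.minAreaRect((r1[:,:2]*1000).astype(np.float32)))
cv=q[(q[:,2]>.1)&(q[:,2]<.25)];u=np.array([.986,-.167]);S=cv[:,:2]@u
for z in(.12,.14,.16,.18,.2): 
    k=abs(cv[:,2]-z)<.01;print(z,k.sum(),S[k].min() if k.any() else 0, S[k].mean())
E
```

```text
[[300 175  10  20 135]
 [355 175  10  30 241]
 [329 184   1   1   1]
 [332 185  19   4  34]]
[0.58079756 0.03612958 0.073     ] ((573.9810180664062, 33.410011291503906), (25.387237548828125, 54.16977310180664), 89.432373046875) [ 0.004  0.007  0.002  0.003 -0.001 -0.002 -0.001  0.     0.004 -0.004
 -0.002 -0.001  0.005  0.002 -0.001  0.003  0.004]
[ 0.55337618 -0.12306928  0.073     ] ((557.517333984375, -120.78048706054688), (25.162067413330078, 82.80460357666016), 88.22064971923828) [-0.001  0.001  0.006 -0.001  0.004 -0.002 -0.004  0.003 -0.    -0.
 -0.    -0.     0.004 -0.001 -0.     0.001 -0.     0.002  0.001 -0.002
  0.003  0.003  0.001 -0.002 -0.     0.001  0.     0.001  0.001  0.001
 -0.002]
[ 0.56747703 -0.07317154  0.073     ] ((568.0421142578125, -69.0461654663086), (50.83977127075195, 6.363020896911621), 81.92599487304688) [0.07  0.001 0.071 0.063 0.06 ]
rim 397 ((590.364990234375, -50.834320068359375), (131.28114318847656, 132.40638732910156), 80.17990112304688)
0.12 159 0.6585361044232749 0.6620703356256953
0.14 163 0.662677571128159 0.6657583115048965
0.16 169 0.6660675394014421 0.6690781876593112
0.18 41 0.671030145979908 0.6735393378850681
0.2 51 0.6738036672256538 0.6775124433187703
```

>>> apply_moves([
  {"dp": [-0.03,0.02,0.02],"yaw": 0},
  {"dp": [-0.06,0.04,0.02],"yaw": 0},
  {"dp": [-0.09,0.06,0.02],"yaw": 0},
  {"dp": [-0.118,0.085,0.02],"yaw": 0},
  {"dp": [-0.118,0.085,0.02],"yaw": 0},
  {"dp": [-0.118,0.085,0.02],"yaw": 0},
])

```text
time_s: 7.47
tcp_pos: [0.5703, 0.0137, 0.3589]
eef_rot: [-179.9, 0.1, -99.8]
contact_force: [0.3, 0.2, -0.0]
gripper_width: 0.0307
gripper_force: 0.0
```

```bash
python3 - <<'E'
from h import *
d=cap('wrist');save(d,'w2.png');np.savez('pics/w2.npz',**d);P=pts(d)
k=(P[...,2]>.066)&(P[...,2]<.077)&(P[...,0]>.53)&(P[...,0]<.62)&(P[...,1]>-.12)&(P[...,1]<.02)
p=P[k];print(len(p),p.mean(0) if len(p) else 0)
print(cv2.minAreaRect((p[:,:2]*1000).astype(np.float32)),np.median(p[:,2]))
v,u=np.nonzero(k);print(u.min(),u.max(),v.min(),v.max(),d['image'][k].mean(0))
k=(P[...,2]>.0775)&(P[...,2]<.084)&(P[...,0]>.48)&(P[...,0]<.68)&(P[...,1]>-.14)&(P[...,1]<.04)
p=P[k];print('rim',cv2.minAreaRect((p[:,:2]*1000).astype(np.float32)))
q=P[(P[...,0]>.6)&(P[...,0]<.72)&(abs(P[...,1]+.05)<.06)];S=q[:,:2]@np.array([.986,-.167])
for z in(.14,.16,.18,.2):
    g=abs(q[:,2]-z)<.006;print(z,g.sum(),np.percentile(S[g],[2,50]) if g.any() else 0)
E
```

```text
355 [ 0.57065646 -0.05027002  0.07270685]
((574.59326171875, -50.80171203613281), (88.84727478027344, 135.65988159179688), 0.1735922396183014) 0.07276699041623094
270 343 89 176 [167.         165.21408451 157.88732394]
rim ((589.1329345703125, -52.57597351074219), (131.99075317382812, 131.4189910888672), 80.18824005126953)
0.14 448 [0.66347761 0.66486667]
0.16 518 [0.66715775 0.66851898]
0.18 627 [0.67068006 0.67209232]
0.2 747 [0.67414536 0.67567622]
```

View pics/w2.png

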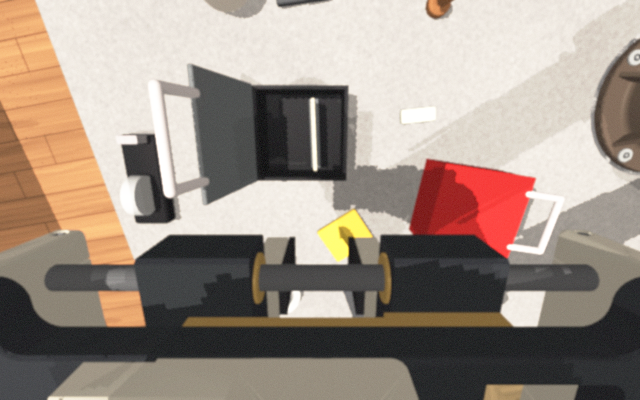

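The card's top edge runs from (314,97) to (316,170) inside the open box. I'll isolate it by colour, measure it, and compute the move to the clip.

```bash
python3 - <<'E'
from h import *
d=dict(np.load('pics/w2.npz'));P=pts(d);im=d['image'].astype(int)
m=np.zeros(P.shape[:2],bool);m[92:174,305:325]=1;m&=(im.min(-1)>130)&(P[...,2]>.06)
v,u=np.nonzero(m);p=P[m];o=np.array([onplane(d,a,b,.073) for a,b in zip(u,v)])
for x in(p,o): print(len(x),x.mean(0),x.min(0),x.max(0),cv2.minAreaRect((x[:,:2]*1000).astype(np.float32)),np.polyfit(x[:,1],x[:,0],1))
print(np.percentile(p[:,2],[10,50,90,98]))
E
```

```text
222 [ 0.57066018 -0.0500606   0.07429794] [ 0.55680533 -0.09763143  0.06045736] [0.57936822 0.00112654 0.49493348] ((565.8898315429688, -47.401519775390625), (99.45494079589844, 14.567300796508789), 82.05311584472656) [0.13809018 0.57757306]
222 [ 0.57069109 -0.05002805  0.073     ] [ 0.5626377  -0.09757943  0.073     ] [0.57942533 0.00124625 0.073     ] ((570.425537109375, -47.94938659667969), (99.53231048583984, 5.391538143157959), 82.14520263671875) [0.13748974 0.57756943]
[0.07110633 0.07278614 0.07400121 0.07483505]
```

>>> apply_moves([
  {"dp": [0,0.04,0],"yaw": 6},
  {"dp": [0,0.08,0],"yaw": 12},
  {"dp": [0,0.12,0],"yaw": 19},
  {"dp": [-0.01,0.16,0],"yaw": 19},
  {"dp": [-0.02,0.2,0],"yaw": 19},
  {"dp": [-0.03,0.24,0],"yaw": 19},
  {"dp": [-0.04,0.28,0],"yaw": 19},
  {"dp": [-0.046,0.32,0],"yaw": 19},
  {"dp": [-0.046,0.33,0],"yaw": 19},
  {"dp": [-0.046,0.33,0],"yaw": 19},
], grip=-0.5)

```text
time_s: 8.35
tcp_pos: [0.5256, 0.3453, 0.3559]
eef_rot: [179.9, -0.1, -80.8]
contact_force: [-0.3, -1.1, 0.8]
gripper_width: 0.0654
gripper_force: 0.0
```

```bash
python3 - <<'E'
from h import *
s=get_state();print(s['time_s'],s['tcp_pos'],s['eef_rot'])
d=cap('wrist');save(d,'w3.png');np.savez('pics/w3.npz',**d);P=pts(d)
k=(P[...,2]>.088)&(P[...,2]<.13)&(P[...,0]>.48)&(P[...,0]<.58)&(P[...,1]>.23)&(P[...,1]<.30)
p=P[k];print(len(p),p.mean(0),p[:,2].max())
for z in(.09,.105,.113):
    q=p[p[:,2]>z];print(len(q),cv2.minAreaRect((q[:,:2]*1000).astype(np.float32)))
k=(P[...,2]>.06)&(P[...,2]<.078)&(P[...,0]>.48)&(P[...,0]<.58)&(P[...,1]>.22)&(P[...,1]<.31)
p=P[k];print('strip',len(p),cv2.minAreaRect((p[:,:2]*1000).astype(np.float32)))
E
```

```text
8.35 [0.52563223 0.34534321 0.35589425] [ 1.79879836e+02 -8.57519723e-02 -8.08137471e+01]
462 [0.52480217 0.26538929 0.1077479 ] 0.12042069870688174
437 ((525.7505493164062, 265.5407409667969), (38.94465255737305, 25.588621139526367), 9.898669242858887)
276 ((525.8578491210938, 265.560791015625), (38.96269226074219, 25.253021240234375), 10.469442367553711)
188 ((525.7091674804688, 265.1418762207031), (38.92351531982422, 25.137691497802734), 9.346397399902344)
strip 36 ((525.2964477539062, 272.17626953125), (2.8856778144836426, 48.579071044921875), 9.673439025878906)
```

View pics/w3.png

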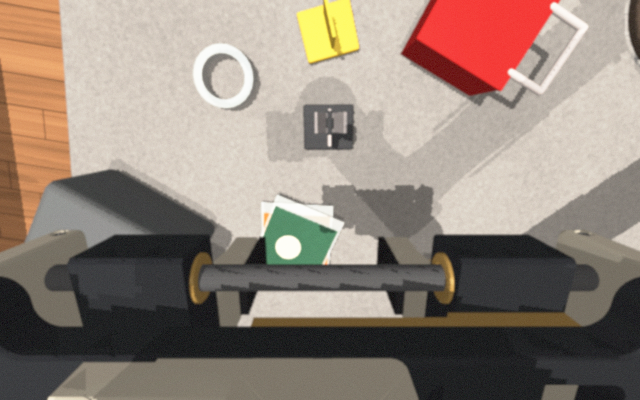

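The larger clip is at (328,125) on its stand, centred at (0.526,0.2655) with yaw about 9.7°. I'll descend to it.

>>> apply_moves([
  {"dp": [0,-0.03,-0.02],"yaw": 0.6},
  {"dp": [0,-0.06,-0.04],"yaw": 0.6},
  {"dp": [0,-0.08,-0.07],"yaw": 0.6},
  {"dp": [0,-0.08,-0.11],"yaw": 0.6},
  {"dp": [0,-0.08,-0.15],"yaw": 0.6},
  {"dp": [0,-0.08,-0.18],"yaw": 0.6},
  {"dp": [0,-0.08,-0.2],"yaw": 0.6},
  {"dp": [0,-0.08,-0.2],"yaw": 0.6},
  {"dp": [0,-0.08,-0.2],"yaw": 0.6},
  {"dp": [0,-0.08,-0.2],"yaw": 0.6},
])

```text
time_s: 9.23
tcp_pos: [0.5266, 0.2622, 0.1595]
eef_rot: [-179.9, 0.0, -80.4]
contact_force: [0.3, 0.7, 0.2]
gripper_width: 0.0655
gripper_force: 0.0
```

>>> apply_moves([
  {"dp": [-0.0008,0.003,-0.02],"yaw": 0},
  {"dp": [-0.0008,0.003,-0.035],"yaw": 0},
  {"dp": [-0.0008,0.003,-0.041],"yaw": 0},
  {"dp": [-0.0008,0.003,-0.041],"yaw": 0},
  {"dp": [-0.0008,0.003,-0.041],"yaw": 0},
])

```text
time_s: 9.65
tcp_pos: [0.5252, 0.2658, 0.1183]
eef_rot: [-179.9, 0.0, -80.3]
contact_force: [-0.2, 1.0, 0.8]
gripper_width: 0.0655
gripper_force: 0.0
```

>>> apply_moves([
  {"dp": [0,0,0],"yaw": 0},
  {"dp": [0,0,0],"yaw": 0},
  {"dp": [0,0,0],"yaw": 0},
  {"dp": [0,0,0],"yaw": 0},
  {"dp": [0,0,0],"yaw": 0},
  {"dp": [0,0,0],"yaw": 0},
  {"dp": [0,0,0],"yaw": 0},
  {"dp": [0,0,0],"yaw": 0},
  {"dp": [0,0,0],"yaw": 0},
  {"dp": [0,0,0],"yaw": 0},
  {"dp": [0,0,0],"yaw": 0},
  {"dp": [0,0,0],"yaw": 0},
], grip=1, squeeze=25)

```text
time_s: 10.65
tcp_pos: [0.5257, 0.2663, 0.1188]
eef_rot: [-179.8, 0.1, -80.3]
contact_force: [-1.4, -0.2, 9.5]
gripper_width: 0.0152
gripper_force: 25.0
```

The opening is 15.2 mm, so the clip is at its stop. Lifting it off the strip.

>>> apply_moves([
  {"dp": [0,0,0.005],"yaw": 0},
  {"dp": [0,0,0.012],"yaw": 0},
  {"dp": [0,0,0.022],"yaw": 0},
  {"dp": [0,0,0.034],"yaw": 0},
  {"dp": [0,0,0.048],"yaw": 0},
  {"dp": [0,0,0.064],"yaw": 0},
  {"dp": [0,0,0.08],"yaw": 0},
  {"dp": [0,0,0.095],"yaw": 0},
  {"dp": [0,0,0.105],"yaw": 0},
  {"dp": [0,0,0.11],"yaw": 0},
  {"dp": [0,0,0.11],"yaw": 0},
  {"dp": [0,0,0.11],"yaw": 0},
  {"dp": [0,0,0.11],"yaw": 0},
])

```text
time_s: 11.73
tcp_pos: [0.524, 0.2651, 0.226]
eef_rot: [179.9, -0.0, -80.4]
contact_force: [-0.3, 0.3, -0.6]
gripper_width: 0.015
gripper_force: 25.0
```

```bash
python3 - <<'E'
from h import *
s=get_state();print(s['time_s'],s['tcp_pos'],s['contact_force'],s['gripper_width'],s['gripper_force'])
e=cap('scene');save(e,'s3.png')
R=np.array(e['R']);c=R@(np.array(s['tcp_pos'])-[0,0,.05])+e['t'];u,v=int(c[0]/c[2]*e['fx']+e['cx']),int(c[1]/c[2]*e['fy']+e['cy']);print(u,v)
cv2.imwrite('pics/c3.png',cv2.resize(cv2.imread('pics/s3.png')[v-60:v+70,u-65:u+65],(520,520)))
E
```

```text
11.7333 [0.52402514 0.26514889 0.22595419] [-0.34078245  0.29903346 -0.62284604] 0.014963267622861065 24.998559057712555
393 145
```

View pics/c3.png

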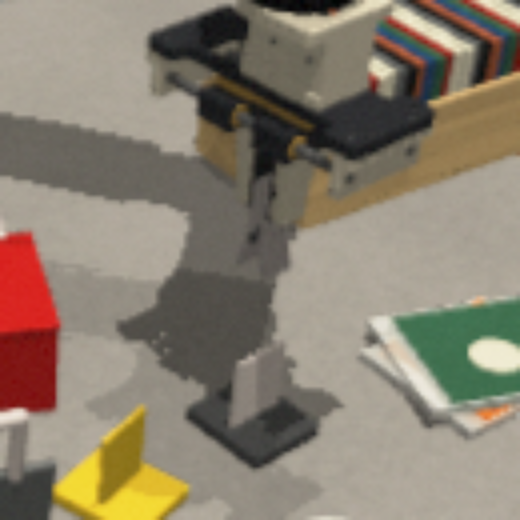

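The clip hangs spread in the fingers at crop (262,215), and the strip is empty. Next I'll check the jaw tips relative to the TCP.

```bash
python3 - <<'E'
from h import *
s=get_state()
e=cap('scene');P=pts(e);T=np.array(s['tcp_pos']);k=(abs(P[...,0]-T[0])<.05)&(abs(P[...,1]-T[1])<.04)&(P[...,2]>.12)&(P[...,2]<T[2]+.02)
a=np.radians(9.7);p=P[k]-T;x=p[:,0]*np.cos(a)+p[:,1]*np.sin(a);y=-p[:,0]*np.sin(a)+p[:,1]*np.cos(a);z=p[:,2]
for z0 in np.arange(z.min(),.01,.006):
    g=(z>=z0)&(z<z0+.006);
    if g.any(): print(round(z0,3),g.sum(),np.percentile(x[g],[0,50,100]).round(3),np.percentile(y[g],[0,50,100]).round(3))
E
```

```text
-0.071 14 [-0.015  0.012  0.014] [-0.011 -0.002  0.015]
-0.065 22 [-0.013  0.011  0.014] [-0.013 -0.004  0.01 ]
-0.059 20 [-0.012  0.009  0.015] [-0.012  0.001  0.011]
-0.053 18 [-0.008  0.007  0.011] [-0.013 -0.006  0.012]
-0.047 23 [-0.008  0.006  0.01 ] [-0.013  0.     0.014]
-0.041 20 [-0.007  0.004  0.007] [-0.013 -0.007  0.015]
-0.035 14 [-0.008  0.005  0.008] [-0.011 -0.004  0.008]
-0.029 9 [-0.007 -0.002  0.008] [-0.012 -0.01  -0.004]
-0.023 16 [-0.015  0.005  0.021] [-0.011 -0.009  0.012]
-0.017 36 [-0.023 -0.002  0.023] [-0.013 -0.009  0.008]
-0.011 30 [-0.022  0.011  0.025] [-0.012 -0.009  0.009]
-0.005 36 [-0.021  0.     0.024] [-0.013 -0.008  0.009]
0.001 38 [-0.022 -0.005  0.024] [-0.013 -0.008  0.008]
0.007 33 [-0.024  0.009  0.027] [-0.012 -0.008  0.011]
```

>>> apply_moves([
  {"dp": [0,-0.01,0.01],"yaw": -2},
  {"dp": [0,-0.03,0.02],"yaw": -4},
  {"dp": [0.003,-0.055,0.03],"yaw": -6},
  {"dp": [0.006,-0.08,0.03],"yaw": -8},
  {"dp": [0.01,-0.105,0.03],"yaw": -10},
  {"dp": [0.014,-0.13,0.03],"yaw": -12},
  {"dp": [0.018,-0.155,0.03],"yaw": -14},
  {"dp": [0.022,-0.18,0.03],"yaw": -16},
  {"dp": [0.026,-0.205,0.03],"yaw": -18},
  {"dp": [0.03,-0.23,0.03],"yaw": -18},
  {"dp": [0.034,-0.255,0.03],"yaw": -18},
  {"dp": [0.038,-0.28,0.03],"yaw": -18},
  {"dp": [0.041,-0.3,0.03],"yaw": -18},
  {"dp": [0.042,-0.31,0.03],"yaw": -18},
  {"dp": [0.042,-0.313,0.03],"yaw": -18},
  {"dp": [0.042,-0.313,0.03],"yaw": -18},
  {"dp": [0.042,-0.313,0.03],"yaw": -18},
  {"dp": [0.042,-0.313,0.03],"yaw": -18},
])

```text
time_s: 13.33
tcp_pos: [0.5664, -0.0468, 0.2571]
eef_rot: [-180.0, 0.0, -98.3]
contact_force: [-0.4, -0.5, -0.9]
gripper_width: 0.0152
gripper_force: 25.0
```

```bash
python3 - <<'E'
from h import *
ps=[]
for i in range(4):
    s=get_state();ps.append(s['tcp_pos']);e=cap('scene')
print(np.round(ps,4),s['eef_rot'],s['contact_force'],s['gripper_width'])
P=pts(e)
q=P[(P[...,0]>.6)&(P[...,0]<.75)&(abs(P[...,1]+.06)<.05)];S=q[:,:2]@np.array([.986,-.167])
for z in(.1,.14,.18,.2):
    g=abs(q[:,2]-z)<.006;print(z,g.sum(),np.percentile(S[g],[2,50,98]) if g.any() else 0)
E
```

```text
[[ 0.5664 -0.0468  0.2571]
 [ 0.5665 -0.0467  0.257 ]
 [ 0.5665 -0.0467  0.2571]
 [ 0.5665 -0.0468  0.257 ]] [-1.79994644e+02  4.73196601e-03 -9.82891033e+01] [-0.69884829  0.22027999 -0.84908451] 0.015084664039456755
0.1 108 [0.66001575 0.6620933  0.6641868 ]
0.14 119 [0.66740732 0.66957455 0.67197995]
0.18 131 [0.67483015 0.67649949 0.67855506]
0.2 133 [0.67782377 0.68055221 0.68256767]
```

>>> apply_moves([
  {"dp": [0,-0.0005,-0.015],"yaw": 0},
  {"dp": [0,-0.0005,-0.035],"yaw": 0},
  {"dp": [0,-0.0005,-0.055],"yaw": 0},
  {"dp": [0,-0.0005,-0.07],"yaw": 0},
  {"dp": [0,-0.0005,-0.082],"yaw": 0},
  {"dp": [0,-0.0005,-0.092],"yaw": 0},
  {"dp": [0,-0.0005,-0.1],"yaw": 0},
  {"dp": [0,-0.0005,-0.102],"yaw": 0},
  {"dp": [0,-0.0005,-0.102],"yaw": 0},
  {"dp": [0,-0.0005,-0.102],"yaw": 0},
])

```text
time_s: 14.37
tcp_pos: [0.5669, -0.0479, 0.1555]
eef_rot: [-180.0, 0.0, -98.3]
contact_force: [0.5, -0.3, -1.2]
gripper_width: 0.0148
gripper_force: 25.0
```

```bash
python3 - <<'E'
from h import *
d=cap('wrist');s=get_state();save(d,'w4.png');t=cap('scene');save(t,'s4.png');print(s['tcp_pos'],s['contact_force'])
a=cv2.imread('pics/w4.png')[60:340,140:460]
b=cv2.imread('pics/s4.png')[130:260,240:370]
cv2.imwrite('pics/c4.png',np.hstack([cv2.resize(a,(456,400)),cv2.resize(b,(340,400))]))
E
```

```text
[ 0.56704035 -0.04795255  0.15571081] [-0.05674452  0.06687047 -1.77056663]
```

View pics/c4.png

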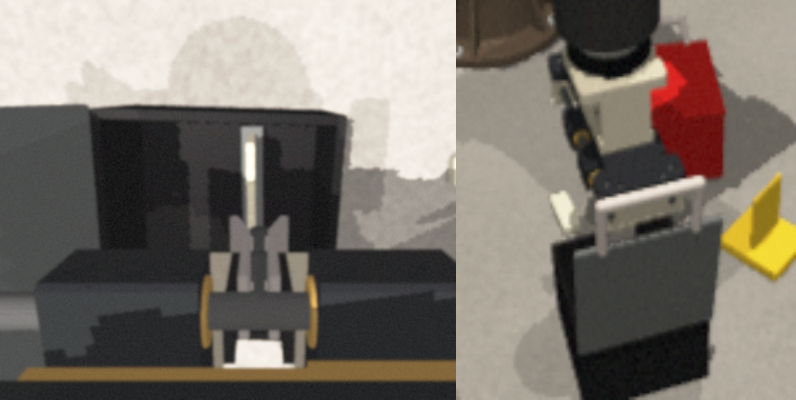

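The wrist view shows the card edge at crop column ~251 between the jaws, whose tips are at columns 232–288. Before the final descent I'll check numerically where the jaws are relative to the card.

```bash
python3 - <<'E'
from h import *
d=cap('wrist');P=pts(d);a=np.radians(-7.9);ex=np.array([np.cos(a),np.sin(a)]);ey=np.array([-np.sin(a),np.cos(a)])
D=P[...,:2]-np.array([.5704,-.048]);X=D@ex;Y=D@ey;Z=P[...,2]
c=(abs(X)<.02)&(Z>.068)&(Z<.078)&(Y<-.0)&(Y>-.05);print('card',c.sum(),np.percentile(X[c],[2,50,98]).round(4),np.percentile(Y[c],[0,100]).round(3))
for z0 in(.082,.086,.09,.096,.102):
    j=(abs(X+.004)<.025)&(abs(Y)<.03)&(Z>=z0)&(Z<z0+.005)
    if j.sum()>5:
        x=np.sort(X[j]);g=np.argmax(np.diff(x));print(z0,j.sum(),x[0].round(4),x[g].round(4),x[g+1].round(4),x[-1].round(4),np.percentile(Y[j],[0,50,100]).round(3))
E
```

```text
card 315 [-0.0014  0.0004  0.0024] [-0.05  -0.002]
0.086 86 -0.0192 -0.0145 0.0067 0.0113 [-0.014 -0.009  0.008]
0.09 98 -0.0183 -0.0129 0.0058 0.0105 [-0.014 -0.008  0.004]
0.096 92 -0.0164 -0.0113 0.0034 0.0086 [-0.014 -0.009  0.002]
0.102 94 -0.014 -0.0097 0.0011 0.0062 [-0.014 -0.01  -0.   ]
```

>>> apply_moves([
  {"dp": [0.0008,0,-0.002],"yaw": 0},
  {"dp": [0.0015,0,-0.005],"yaw": 0},
  {"dp": [0.0015,0,-0.008],"yaw": 0},
  {"dp": [0.0015,0,-0.011],"yaw": 0},
  {"dp": [0.0015,0,-0.014],"yaw": 0},
  {"dp": [0.0015,0,-0.017],"yaw": 0},
  {"dp": [0.0015,0,-0.02],"yaw": 0},
  {"dp": [0.0015,0,-0.022],"yaw": 0},
  {"dp": [0.0015,0,-0.022],"yaw": 0},
  {"dp": [0.0015,0,-0.022],"yaw": 0},
  {"dp": [0.0015,0,-0.022],"yaw": 0},
  {"dp": [0.0015,0,-0.022],"yaw": 0},
  {"dp": [0.0015,0,-0.022],"yaw": 0},
])

```text
time_s: 15.6
tcp_pos: [0.5681, -0.048, 0.1331]
eef_rot: [-180.0, 0.0, -98.3]
contact_force: [-0.6, 0.1, -1.5]
gripper_width: 0.015
gripper_force: 25.0
```

```bash
python3 - <<'E'
from h import *
s=get_state();print(s['tcp_pos'],s['contact_force'],s['gripper_width'])
d=cap('wrist');P=pts(d);a=np.radians(-7.9);ex=np.array([np.cos(a),np.sin(a)]);ey=np.array([-np.sin(a),np.cos(a)])
D=P[...,:2]-np.array([.5704,-.048]);X=D@ex;Y=D@ey;Z=P[...,2]
c=(abs(X)<.008)&(Z>.069)&(Z<.077)&(Y<-.015)&(Y>-.05);print('card',c.sum(),np.percentile(X[c],[2,50,98]).round(4),np.median(Z[c]))
for z0 in(.057,.06,.063,.067,.072,.078):
    j=(abs(X+.004)<.025)&(abs(Y)<.0145)&(Z>=z0)&(Z<z0+.005)
    if j.sum()>5:
        x=X[j];print(z0,j.sum(),np.percentile(x[x<-.003],[0,100]).round(4) if (x<-.003).any() else '',np.percentile(x[x>.003],[0,100]).round(4) if (x>.003).any() else '')
e=cap('scene');P=pts(e);q=P[(P[...,0]>.6)&(P[...,0]<.75)&(abs(P[...,1]+.06)<.05)];S=q[:,:2]@np.array([.986,-.167])
g=abs(q[:,2]-.18)<.006;print(np.median(S[g]))
E
```

```text
[ 0.56809613 -0.04802771  0.13310718] [-0.63038274  0.05784139 -1.4605082 ] 0.014963882266364489
card 300 [-0.0014  0.0004  0.0023] 0.0729156234018282
0.06 17 [-0.0182 -0.0144] [0.0086 0.0124]
0.063 81 [-0.0182 -0.0135] [0.0077 0.0124]
0.067 96 [-0.0173 -0.0119] [0.0068 0.0116]
0.072 132 [-0.0156 -0.0103] [0.0044 0.01  ]
0.078 99 [-0.0137 -0.0087] [0.0036 0.0082]
0.6765271310309554
```

```bash
python3 -c "
from plant import r
print(r.close_job())"
```

```text
the job is handed in; nothing more can be done
None
```

The job is handed in, though no verdict came back: the cover stands open on its stop, and the larger clip is held fully squeezed over the middle of the card, jaw tips about 9 mm below its top edge, with no sign of contact in the last camera and force readings.

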